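Unclamp a casting fixture and demould a puppet head

TASK

Work the ratchet lever of the casting fixture back and forth, never pushing the half-moon washer itself, until that washer is clear of the lid's tab. Swing the lid open past vertical so that it stays open by itself, lift the cast head out by its pouring stub and stand it upright on the free part of the wooden board. Do not knock over or push away the head already on the board or the pot, small jar and tape around.

Things in the scene. Friction and masses are not known exactly. Their poses are not given: they have to be found in the camera images.
- fixture: Casting fixture fixed to the table (place and yaw vary): dark steel plate 150 (x) x 260 (y) x 12 mm, origin at its underside centre, x away from the robot at yaw 0. Open aluminium lower mould shell 110 x 110 mm centred at (0, -60) mm, walls 10 mm, inner floor 22 and rim 57 mm above the table. Upright bolt axis at (0, 55) mm. Two 12 mm stop pins, 88 mm high, at (+-50, 111) mm, limit the lever.
- bolt (a joint): Turn of the clamp bolt, rad, 0 to 4.4 (end stop), counter-clockwise from above (loosening) positive. It carries a steel half-moon washer (half disc of radius 58 mm, 5 mm thick, underside 64.5 mm above the table) that lies over the lid's tab and locks the lid shut. Starts at 0 to 0.5; the tab is clear from 3.0 to the end stop. Friction of 0.4 N m holds it where it is left.
- bolt_axis (a point): Point on the bolt's axis, on top of the half-moon washer, 69.5 mm above the table.
- lever (a joint): Swing of the ratchet lever about the bolt's axis, rad, -0.55 to 0.55 (stop pins), counter-clockwise from above positive; at 0 it points along the fixture's +y. Moved counter-clockwise it takes the bolt along, clockwise it clicks back freely. 20 teeth a turn: a swing from stop to stop gains 3 teeth (0.94 rad); up to 0.31 rad of it is idle. Starts at -0.45 to 0.45. 4 N at the grip turns the bolt.
- lever_grip (a point): On the axis of the lever's black upright grip, a round post of 20 mm diameter, 118 mm from the bolt's axis, which rises from the steel arm (arm's top 87 mm above the table) to 128 mm; this point is at 112 mm. z up. The grip does not turn on the arm.
- lid (a joint): Opening of the clamshell lid, rad: 0 shut, 1.92 fully open (stop). It is hinged at the back along the fixture's y and swings up and away in +x. It falls shut below about 1.17 and falls open, gently damped, beyond. It weighs about 0.45 kg.
- lid_hinge (a point): On the lid's hinge axis, at its middle, (55, -60, 57) mm in the fixture's frame. The axes are the lid's: y along the hinge; with the lid shut they are the fixture's.
- lid_handle (a point): Middle of the lid's handle: round black bar, 12 mm diameter, along the hinge's direction, 70 mm clear between two pillars, 34 mm above the lid's top near its front edge; at (-100, 0, 69) mm in the hinge's frame. The lid is a hollow aluminium shell 110 x 110 x 35 mm with a 20 x 18 mm tab on its +y side. Shut, its top is 92 mm and the bar 126 mm above the table.
- cast: The cast in the mould: pale tan puppet dog's head with a flat round foot 40 mm across, body 52 mm across, a snout to +x reaching 38 mm from the axis, and on top an upright round pouring stub, 18 mm diameter, 34 to 64 mm above the foot. Origin at the foot's centre, z up. 50 to 100 g. Stands on the mould's inner floor within 4 mm of the middle, yaw within 0.6 of the fixture's.
- board: Pale wooden board lying on the table, 150 (x) x 170 (y) x 18 mm, heavy; origin at its underside centre. The free part is the half on its +y side.
- old_cast: A trimmed cast head without stub, 34 mm high, otherwise alike, that already stands on the board's -y half. Origin at the centre of its foot.
- tape: Roll of brown tape lying flat, 100 mm across, 45 mm high; origin at its underside centre.
- pot: Clear lidded pot, 60 mm across, 55 mm high, in front of the robot; origin at its underside centre.
- phial: Small brown jar with a black cap, 36 mm across, 50 mm high, between fixture and board; origin at its underside centre.
Things that resemble listed ones, but are neither listed nor needed, are in the scene too. Leave any green or orange look-alike of the old_cast alone.

How it is judged (in metres and radians):
On the way, in this order (a step that is already met when the one before it is completed fails the run):
1. the half-moon washer has been turned clear of the lid's tab (value of joint bolt above 2.9 rad), for 0.2 s.
2. the lid has been swung fully open, past vertical (value of joint lid above 1.75 rad), for 0.2 s.
3. the cast has been lifted out of the mould (height (world z) of cast above 0.06 m), for 0.1 s.
At the end, for the whole second after the job is handed in: The bolt stays turned beyond 2.9 rad, its washer clear of the tab, the lid rests open beyond 1.75 rad, and the cast stands released and still on the board: its foot on the board's top (within 4 mm), its axis over the board, tilt under 0.15 rad; the other cast still stands (value of joint bolt above 2.9 rad and value of joint lid above 1.75 rad and x of cast in the frame of board between -0.07 and 0.07 m and y of cast in the frame of board between -0.08 and 0.08 m and z of cast in the frame of board between 0.014 and 0.022 m and angle between each of cast, old_cast's own z axis and vertical below 0.15 rad and linear speed of cast below 0.02 m/s); the robot touches nothing.
It fails at once if the half-moon washer is pushed directly by the fingers (over 3 N) instead of by the lever (contact force between the fingers and bolt above 3 N).
It fails at once if the head already on the board is pushed more than 20 mm or tipped over (distance of old_cast from where it was at the start of the episode above 0.02 m or angle between old_cast's own z axis and vertical above 0.5 rad).
It fails at once if the cast is dropped on its side (angle between cast's own z axis and vertical above 1 rad).
It fails at once if the tape, pot or small jar is pushed more than 30 mm or tipped over (distance of any of tape, pot, phial from where it was at the start of the episode above 0.03 m or angle between any of pot, phial's own z axis and vertical above 0.5 rad).
It also fails if it takes over 69 s, if anything falls off the work surface, if the arm or the gripper's body presses on something with over 40 N, if the wrist force passes 120 N, or if a joint passes its speed limit or range.

ROBOT

A 6-joint arm with a two-finger parallel gripper is mounted at the origin on the work surface. World frame = base frame: x ahead of the robot, y to its left, z up, the work surface at z = 0. Lengths are in mm, angles in rad, forces in N, time in s.
With the tool pointing down it reaches from about 350 to 975 mm from the base axis. Payload 7.1 kg.
Tool frame: the origin (TCP) lies at the very end of the fingers, on their centre line; the grasp point (between the pads) lies 19 mm behind it; z points along the fingers, y is the line along which they close (so a half turn about z gives the same grasp; the last joint's range is limited). The gripper opens to 88 mm and grips with 3 to 60 N. Pads are 20 mm wide; open, the fingers measure 115 mm over their backs; the gripper's body (75 mm by 178 mm) begins 61 mm behind the grasp point.
Start: joints at [1.127, 0.423, 1.63, -0, 1.089, -0.019], TCP at [257.554, 569.448, 222.675] pointing down, gripper open.
Joint ranges: [-3, 3], [-0.9, 2.11], [0.09, 2.58], [-1.31, 4.45], [0.11, 2.69], [-2.54, 2.54]. Speed limits (rad/s): [2.39, 2.39, 3.01, 3.14, 3.14, 3.14].

INTERFACE

Orientations are given as a rotation vector (axis times angle).
In Python, from workcell import get_obs, get_image, job, models gives the robot as it stands.
- The arm moves only by the tool jog_arm, never from a script. Its argument "increments" is one flat list of numbers, 7 for each row, row after row: the turn, a rotation vector about the tool's x, y, z in degrees, then the shift along the tool's x, y, z in mm, then the opening in per cent of the stroke, from 0 (shut) to 100 (fully open). A call has 1 to 12 rows; each row shifts and turns the commanded pose from where the row before left it, along the tool's axes as they then stand; what a row does not reach is not made up. A row lasts 1/8 s, in which the tool goes at most 62.5 mm and 10.7 degrees, less where a joint would pass 70% of its speed; a pose out of reach is approached as far as the arm can. A call is refused whole if a number of a shift passes 62.5 or a number of a turn 10.7, either way. A call with a gripper value outside its range is refused whole. The fingers move at their own pace and stop on an object; the grip force is fixed at half the most. Time passes only in rows, so rows that do not move let the fingers close. It gives the time, the measured TCP pose, the force, the opening and the grip force at its end, in the units of the state.
- get_obs(): the state, without advancing time (a new reading comes with each control period).
- get_image(name): name is "side" or "top"; returns a dict with "pixels" (384x512x3 uint8, blue, green, red), "depth" (384x512 float32, mm along the optical axis (not along the pixel's ray), 0 where there is no reading), "fx", "fy", "cx", "cy" (pixels), "k1" (the pictures are not rectified: a ray, as slopes to the right and down, at radius r is drawn at 1 + k1 r^2 times it, then the intrinsics apply), "cam_to_world" (4x4, takes a point from camera to world coordinates). Camera axes: x right, y up, looking along -z (the intrinsics and any distortion apply to the point x, -y, -z); pixel columns grow to the right and rows downward; lengths in mm; the calibration is good to about 2 mm. A picture is of the moment at which its call begins.
- job.close_job(): hands the job in; it is judged then, once.
Trained networks look in the newest picture that a camera, given by its name, has taken for a name from the list of things; names that differ only in an ending like _2 or _b are one class to them, and where a whole thing is asked for, a point or a joint stands for the part that bears it (a point fixed in the world has none). Each returns a list of dicts, best first, with "p" (0 to 1); they miss things now and then, are a little off and sometimes report something else, mostly with a low value. They report only what shows in the picture. A call takes as long as a camera call. They do not tell look-alikes from the thing itself.
- models.look_for(target, camera): "centre" ([x, y, z] in mm, in world coordinates, good to about 4 mm: the middle of the surface that is visible of it).
- models.regions_of(target, camera): "region" (384x512 bool, what is visible of it).
The state is a dict: "t": time; "qpos": joint angles; "qvel": joint speeds; "joint_torque": joint torques, N m; "ee_pos": TCP position; "orientation": TCP orientation; "ft_force": force on the tool from outside, world axes, zero at the start; "moment": the same for the moment, N m; "width": finger opening in mm; "grasp_force": force on a finger pad.
Only numpy, scipy, OpenCV 4.12 (cv2) and the standard library are available. Lean on these libraries where they do the work, as an engineer would, in place of code of your own. Each camera call takes 0.05 s, during which the arm holds its last target. There are 200 camera calls.

## Working session

There is one attempt and no reset: what is moved stays moved. The work goes in short steps, Python scripts to look and compute and a tool call to move; the robot and the scene stay as the last step left them, time stands still between calls to the robot, and variables do not carry over. Pictures are saved under pics/ and viewed, at most 10 in all, crops included, and the job is handed in when it is done.

Besides the shell and the picture viewer there is one more tool, called by a JSON object that holds its "method" and its "body". jog_arm: Moves the arm, as the interface text tells. Its arguments: {"type":"object","properties":{"increments":{"type":"array"}},"required":["increments"]}

```bash
mkdir -p pics
cat > h.py <<'E'
import numpy as np, cv2
from workcell import get_obs, get_image, job, models
from scipy.spatial.transform import Rotation as R
np.set_printoptions(precision=1,suppress=True)
def P(im,u,v,d=None):
    """pixel -> world, with depth or given z-plane"""
    K=np.array([[im['fx'],0,im['cx']],[0,im['fy'],im['cy']],[0,0,1]])
    u=np.atleast_1d(u).astype(float);v=np.atleast_1d(v).astype(float)
    p=cv2.undistortPoints(np.stack([u,v],-1)[:,None],K,np.array([im['k1'],0,0,0.]))[:,0]
    if d is None: d=im['depth'][v.astype(int),u.astype(int)]
    T=np.array(im['cam_to_world'])
    c=np.stack([p[:,0]*d,-p[:,1]*d,-np.ones(len(p))*d],-1)
    return c@T[:3,:3].T+T[:3,3]
def cloud(im):
    v,u=np.mgrid[0:384,0:512]
    return P(im,u.ravel(),v.ravel(),im['depth'].ravel()).reshape(384,512,3)
E
python3 - <<'E'
from h import *
o=get_obs();print(o)
for c in('top','side'):
    im=get_image(c);cv2.imwrite(f'pics/{c}0.png',im['pixels']);np.save(c+'0.npy',im,allow_pickle=True)
    print(c,np.array(im['cam_to_world'])[:3,3],im['fx'])
    for n in['fixture','bolt','lever','lever_grip','lid','lid_handle','cast','board','old_cast','tape','pot','phial']:
        print(n,[(np.round(r['centre']),round(r['p'],2)) for r in models.look_for(n,c)[:4]])
E
```

```text
{'t': 0.0, 'qpos': array([ 1.1,  0.4,  1.6, -0. ,  1.1, -0. ]), 'qvel': array([-0.,  0., -0., -0., -0.,  0.]), 'joint_torque': array([ -0. , -54.5, -27.4,   0.1,   0. ,  -0. ]), 'ee_pos': array([257.3, 569. , 221.9]), 'orientation': array([-0.7, -3.1,  0. ]), 'ft_force': array([-0.7, -0.3, -0.6]), 'moment': array([-0.,  0.,  0.]), 'grasp_force': 0.0, 'width': 87.7657373376991}
top [ 343.1 -132.  1288.8] 408.82596339607363
fixture [(array([531.,  74.,  88.]), 0.73)]
bolt [(array([515.,  97.,  70.]), 0.67)]
lever [(array([525., 141.,  86.]), 0.81)]
lever_grip [(array([524., 138.,  89.]), 0.82), (array([ 516., -374.,   44.]), 0.71), (array([ 738., -231.,   43.]), 0.49)]
lid [(array([566.,  19.,  92.]), 0.82)]
lid_handle [(array([563.,  19.,  93.]), 0.75)]
cast []
board [(array([ 502., -316.,   16.]), 0.98), (array([ 518., -369.,   48.]), 0.45)]
old_cast [(array([ 518., -373.,   46.]), 0.82), (array([ 464., -496.,   32.]), 0.75), (array([ 608., -502.,   31.]), 0.61), (array([ 673., -369.,   29.]), 0.56)]
tape [(array([ 741., -234.,   44.]), 0.73)]
pot [(array([ 370., -154.,   54.]), 0.79)]
phial []
side [ 143.2 -702.   735.9] 402.825788226281
fixture [(array([521.,  27.,  65.]), 0.68)]
bolt [(array([498., 106.,  74.]), 0.73), (array([524., 141.,  90.]), 0.17)]
lever [(array([519., 142.,  92.]), 0.84), (array([ 370., -171.,   50.]), 0.34)]
lever_grip [(array([523., 140.,  90.]), 0.62)]
lid [(array([553.,  -2.,  93.]), 0.57)]
lid_handle [(array([550.,   0.,  92.]), 0.56), (array([ 493., -326.,   22.]), 0.52)]
cast []
board [(array([ 491., -331.,   20.]), 0.84)]
old_cast [(array([ 454., -506.,   30.]), 0.85), (array([ 605., -507.,   24.]), 0.8), (array([ 668., -373.,   25.]), 0.68), (array([ 512., -383.,   46.]), 0.62)]
tape [(array([ 738., -241.,   29.]), 0.68)]
pot [(array([ 367., -168.,   49.]), 0.7), (array([550.,   0.,  91.]), 0.63), (array([496., 106.,  70.]), 0.33)]
phial []
```

Run:
```python
import cv2
a=cv2.imread('pics/top0.png');cv2.imwrite('pics/top0b.png',cv2.resize(a,(800,600),interpolation=cv2.INTER_CUBIC))
a=cv2.imread('pics/side0.png');cv2.imwrite('pics/side0b.png',cv2.resize(a,(800,600),interpolation=cv2.INTER_CUBIC))
```

```text
(no output)
```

View pics/top0b.png

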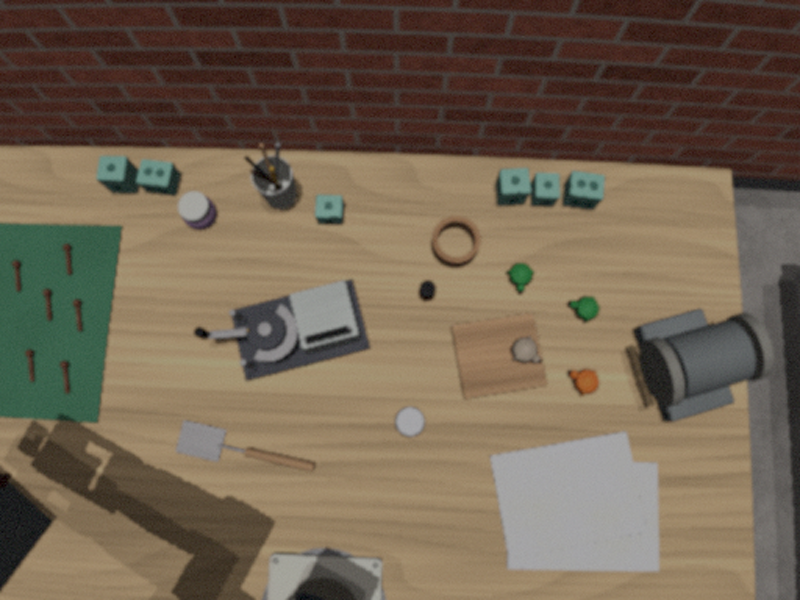

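View pics/side0b.png

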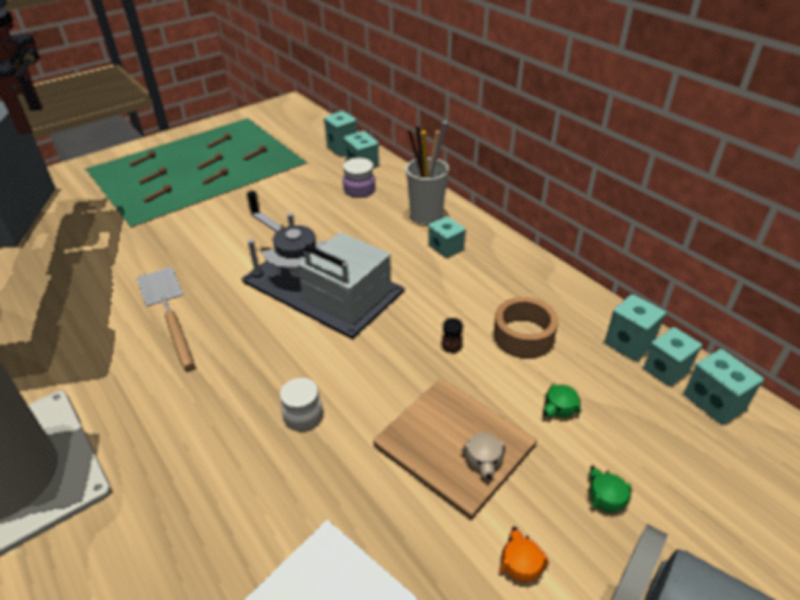

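The top view shows the fixture at (300,330), lever grip (200,332), tan old head on the right half of the board (525,350), small jar (428,290), tape ring (456,240) and pot (410,422). The green heads at (520,275) and (587,308) and the orange one at (587,381) are look-alikes. Only the tan head is on the board, so that one is old_cast. Next I fit the poses from depth.

```bash
cat >> h.py <<'E'
def rect(pts,name):
    r=cv2.minAreaRect(pts[:,:2].astype(np.float32));print(name,len(pts),np.array(r[0]),np.array(r[1]),round(r[2],1));return r
def near(C,c,r,z0,z1):
    m=(np.hypot(C[...,0]-c[0],C[...,1]-c[1])<r)&(C[...,2]>z0)&(C[...,2]<z1);return m
E
python3 - <<'E'
from h import *
for c in('top','side'):
    im=np.load(c+'0.npy',allow_pickle=True).item();C=cloud(im);print(c)
    t=C[near(C,(460,-160),400,-15,6)&(im['pixels'].min(-1)>60)];print('table z',np.median(t[:,2]))
    for nm,z0,z1,cc,r in(('plate',7,18,(525,60),200),('lidtop',87,97,(566,19),95),('washer',64,74,(520,105),75),('board',13,22,(500,-318),125)):
        m=near(C,cc,r,z0,z1).astype(np.uint8);m=cv2.morphologyEx(m,cv2.MORPH_OPEN,np.ones((3,3),np.uint8))
        n,l,s,_=cv2.connectedComponentsWithStats(m);k=1+np.argmax(s[1:,4])
        p=C[l==k];rect(p,nm);print('   z',np.median(p[:,2]),'mean',p.mean(0))
    for nm,cc,r,z0,z1 in(('grip',(495,215),60,100,140),('hub',(520,105),40,76,125),('handle',(550,15),80,112,140),('old',(515,-370),45,30,80),('phial',(625,-210),60,25,80),('pot',(370,-160),60,35,80)):
        p=C[near(C,cc,r,z0,z1)];
        if len(p): print(nm,len(p),np.median(p,0),p.min(0),p.max(0))
E
```

```text
top
table z -0.19568149870110574
plate 732 [502.1  44.8] [ 98.5 267.2] 35.3
   z 11.634177004333651 mean [503.3  46.4  11.9]
lidtop 1025 [566.9  20.3] [110.5 110.3] 17.1
   z 91.83922831767563 mean [576.5  22.1  91.9]
washer 220 [503.3 105.1] [37.6 96.4] 37.6
   z 69.26798879240471 mean [504.9 103.6  69.3]
board 1762 [ 510.1 -325. ] [150.9 170.6] 11.3
   z 17.523238337472776 mean [ 505.7 -320.4   17.5]
grip 55 [516.1 244.5 125.3] [508.3 236.9 102.6] [527.8 256.5 133.2]
hub 303 [526.1 118.7  89.3] [496.1  92.9  78.8] [557.9 144.8 102.3]
handle 127 [523.5   7.2 130.9] [507.8 -35.2 112.9] [539.3  47.4 136.3]
old 247 [ 515.8 -372.5   45.7] [ 494.3 -407.3   30. ] [ 547.4 -346.8   57.9]
phial 96 [ 632.5 -179.4   49.3] [ 619.2 -193.7   25.7] [ 652.4 -164.2   54.3]
pot 253 [ 370.7 -151.8   54.8] [ 346.2 -178.1   48.3] [ 396.9 -127.    61.6]
side
table z 2.4023347591803486
plate 1191 [546.9  75.2] [148.8 260.5] 17.8
   z 14.417728253387281 mean [513.8  50.7  14.1]
lidtop 682 [567.7  19.5] [112.3 111.2] 17.2
   z 94.50257926126386 mean [584.6  12.6  94.4]
washer 135 [495.  111.2] [31.6 70.2] 25.9
   z 72.13484137722571 mean [495.1 107.5  71.8]
board 3551 [ 510.2 -327.9] [150.4 170.5] 11.1
   z 20.044473526502543 mean [ 504.  -328.8   19.9]
grip 86 [516.3 240.1 118.9] [508.2 232.9 100. ] [528.2 257.9 132.7]
hub 309 [522.4 115.5  91.7] [495.6  90.   76. ] [559.7 144.2 101.6]
handle 172 [523.2  -0.1 131.4] [506.8 -37.9 112.5] [540.1  46.7 137.3]
old 523 [ 511.7 -382.3   48. ] [ 494.4 -408.6   30.2] [ 544.9 -349.7   55.4]
phial 205 [ 630.4 -185.3   49.8] [ 617.7 -196.4   25.1] [ 650.5 -163.7   55.3]
pot 479 [ 369.9 -159.9   56.8] [ 346.4 -180.5   35. ] [ 398.3 -125.4   61.3]
```

Fixture yaw is about 17.2°, with the bolt at (532.5,129.5) and the grip at (517.5,246.5). The lever is therefore at about -0.17. Next is a planner that turns target poses into rows.

```bash
cat >> h.py <<'E'
O=np.array([548.7,77.]);YAW=np.deg2rad(17.2)
EX=np.array([np.cos(YAW),np.sin(YAW)]);EY=np.array([-EX[1],EX[0]])
def fx(x,y): return O+x*EX+y*EY
def down(deg):
    """tool pointing down, tool y at deg from world x"""
    a=np.deg2rad(deg);y=np.array([np.cos(a),np.sin(a),0]);z=np.array([0,0,-1.]);return R.from_matrix(np.stack([np.cross(y,z),y,z],1))
def plan(legs,start=None):
    """legs: (pos, ydeg, nrows, opening%) -> rows in the tool's axes, from the measured pose"""
    o=get_obs();p=np.array(o['ee_pos']);r=R.from_rotvec(o['orientation'])
    for pos,yd,n,op in legs:
        tr=down(yd);p0=p.copy()
        for i in range(n):
            k=n-i;d=r.inv().apply(np.array(pos)-p)/k
            w=np.rad2deg((r.inv()*tr).as_rotvec())/k
            row=np.r_[np.round(w,1),np.round(d,1),op]
            print(','.join(f'{v:g}' for v in row)+',')
            p=p+r.apply(row[3:6]);r=r*R.from_rotvec(np.deg2rad(row[:3]))
        print('#',p)
E
python3 - <<'E'
from h import *
for x,y in((-50,111),(50,111),(0,55),(-45,-60),(0,-60)):print(fx(x,y))
plan([((517.5,246.5,200),7.3,8,45),((517.5,246.5,145),7.3,3,45)])
E
```

```text
[468.1 168.3]
[563.6 197.8]
[532.4 129.5]
[523.5   6.4]
[566.4  19.7]
0,-0,7.3,-46.2,-23.4,2.8,45,
0,-0,7.3,-48.8,-17.3,2.8,45,
0,-0,7.3,-50.7,-11,2.8,45,
0,-0,7.3,-51.6,-4.4,2.9,45,
0,-0,7.3,-51.8,2.1,2.8,45,
0,-0,7.3,-51.1,8.7,2.9,45,
0,-0,7.3,-49.6,15.1,2.8,45,
0,-0,7.3,-47.2,21.4,2.9,45,
# [517.5 246.5 200. ]
0,-0,-0,-0,-0,18.3,45,
0,-0,-0,-0,-0,18.3,45,
0,-0,-0,-0,-0,18.4,45,
# [517.5 246.5 145. ]
```

{"method": "jog_arm", "body": {"increments": [0,0,7.3,-46,-23.5,2.8,45,0,0,7.3,-49,-17.5,2.8,45,0,0,7.3,-50.5,-11,2.8,45,0,0,7.3,-51.5,-4.5,2.8,45,0,0,7.3,-52,2,2.8,45,0,0,7.3,-51,8.5,2.8,45,0,0,7.3,-49.5,15,2.8,45,0,0,7.3,-47,21.5,2.8,45,0,0,0,0,0,18,45,0,0,0,0,0,18,45,0,0,0,0,0,18,45,0,0,0,0,0,0,45]}}

```text
t: 2.8
ee_pos: [514.9, 246.8, 144.2]
orientation: [-2.073, -2.358, 0.006]
ft_force: [-0.2, 0.0, 0.2]
width: 39.5
grasp_force: 0.0
```

Run:
```python
from h import *
o=get_obs();print(o['ee_pos'],o['width'],o['qpos'],o['ft_force'])
for c in('top','side'):
    im=get_image(c);C=cloud(im)
    p=C[near(C,(517,246),18,100,140)];print(c,len(p),p.min(0) if len(p) else 0,p.max(0) if len(p) else 0)
    if c=='side': cv2.imwrite('pics/side1.png',cv2.resize(im['pixels'][60:220,60:280],(800,582),interpolation=cv2.INTER_CUBIC))
plan([((517.5,246.5,96),7.3,4,45)])
```

```text
[514.9 246.8 144.2] 39.52500438361591 [0.4 0.4 1.8 0.  0.9 0.3] [-0.2  0.   0.2]
top 43 [508.7 236.6 101.4] [527.6 254.2 129.5]
side 87 [508.6 233.5 100.1] [527.9 253.9 132.3]
-0,0,0,-0.2,0.3,12.5,45,
-0,0,0,-0.2,0.3,12.5,45,
-0,0,0,-0.2,0.2,12.5,45,
-0,0,0,-0.2,0.3,12.5,45,
# [517.5 246.5  96. ]
```

View pics/side1.png

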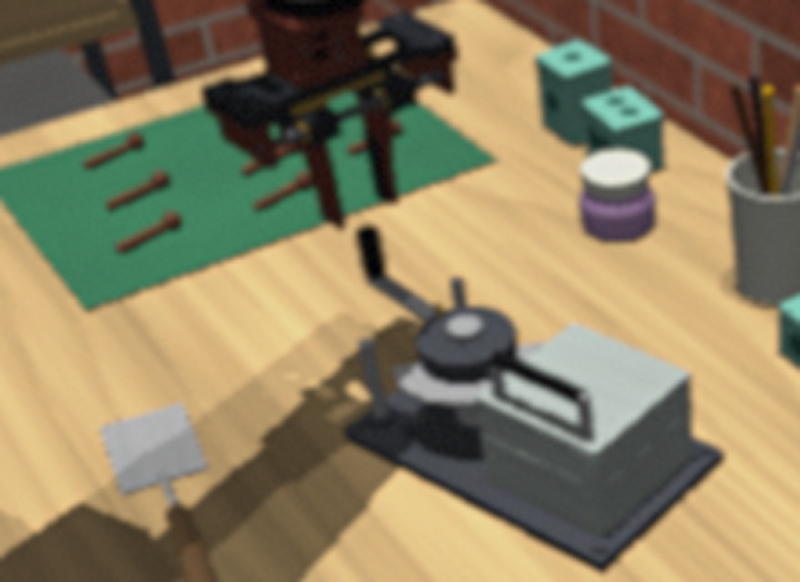

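The fingers at (330,215)/(385,190) straddle the grip top at (368,235) from above. It looks clear, so I descend, then close to a loose cage.

{"method": "jog_arm", "body": {"increments": [0,0,0,0,2.5,12,45,0,0,0,0,0,12,45,0,0,0,0,0,12,45,0,0,0,0,0,12,45,0,0,0,0,0,0,28,0,0,0,0,0,0,28]}}

```text
t: 3.65
ee_pos: [519.4, 246.8, 98.3]
orientation: [2.076, 2.358, 0.0]
ft_force: [-0.5, -0.0, 0.3]
width: 25.5
grasp_force: 0.0
```

{"method": "jog_arm", "body": {"increments": [0,0,5.4,-0.5,11,0,28,0,0,5.4,-0.5,11,0,28,0,0,5.4,-0.5,11,0,28,0,0,5.4,-0.5,11,0,28,0,0,0,0,2,0,28,0,0,0,0,1.5,0,28]}}

```text
t: 4.4
ee_pos: [564.1, 243.8, 98.5]
orientation: [-2.479, -1.925, 0.005]
ft_force: [-12.0, 5.3, 6.5]
width: 25.1
grasp_force: 6.5
```

Run:
```python
from h import *
o=get_obs();print(o['ee_pos'],o['ft_force'],o['width'])
B=fx(0,55);d=o['ee_pos'][:2]-B;print('r',np.hypot(*d),'lever',np.arctan2(-d[0],d[1])-YAW)
r=R.from_rotvec(o['orientation']).as_matrix();print('ydeg',np.rad2deg(np.arctan2(r[1,1],r[0,1])))
```

```text
[564.1 243.8  98.5] [-12.    5.3   6.5] 25.079918400266067
r 118.59920190699107 lever -0.5701505423651281
ydeg -14.336355750613434
```

{"method": "jog_arm", "body": {"increments": [0,0,-5.3,-0.5,-11,0,28,0,0,-5.3,-0.5,-11,0,28,0,0,-5.3,-0.5,-11,0,28,0,0,-5.3,-0.5,-11,0,28,0,0,-5.3,-0.5,-11,0,28,0,0,-5.3,-0.5,-11,0,28,0,0,-5.3,-0.5,-11,0,28,0,0,-5.3,-0.5,-11,0,28,0,0,-5.3,-0.5,-11,0,28,0,0,-5.3,-0.5,-11,0,28,0,0,-5.3,-0.5,-11,0,28,0,0,-5.3,-0.5,-11,0,28]}}

```text
t: 5.9
ee_pos: [447.9, 206.9, 99.4]
orientation: [1.087, 2.945, 0.006]
ft_force: [0.3, 4.9, 0.8]
width: 24.7
grasp_force: 2.1
```

{"method": "jog_arm", "body": {"increments": [0,0,0,0,-2.5,0,28,0,0,0,0,-2,0,28]}}

```text
t: 6.15
ee_pos: [445.5, 203.9, 99.2]
orientation: [1.096, 2.941, 0.007]
ft_force: [2.2, 12.8, -0.1]
width: 24.6
grasp_force: 5.8
```

```bash
cat > st.py <<'E'
from h import *
o=get_obs();print(o['t'],o['ee_pos'],o['ft_force'],o['width'])
B=fx(0,55);d=o['ee_pos'][:2]-B;print('r',np.hypot(*d),'lever',np.arctan2(-d[0],d[1])-YAW)
r=R.from_rotvec(o['orientation']).as_matrix();print('ydeg',np.rad2deg(np.arctan2(r[1,1],r[0,1])))
E
python3 st.py
```

```text
6.15 [445.5 203.9  99.2] [ 2.2 12.8 -0.1] 24.646711870633798
r 114.3868492605867 lever 0.5627439721922197
ydeg 49.126745983312375
```

{"method": "jog_arm", "body": {"increments": [0,0,0,2,-2.5,0,28,0,0,0,0,0,0,28]}}

```text
t: 6.4
ee_pos: [445.4, 204.1, 99.4]
orientation: [1.094, 2.937, 0.012]
ft_force: [11.7, 9.2, -8.4]
width: 24.9
grasp_force: 7.0
```

```bash
python3 st.py
```

```text
6.4 [445.4 204.1  99.4] [11.7  9.2 -8.4] 24.94114885006795
r 114.62558954689568 lever 0.5626479172209944
ydeg 49.15476548453048
```

{"method": "jog_arm", "body": {"increments": [0,0,5.3,0.5,14,0,28,0,0,5.3,0,11,0,28,0,0,5.3,-0.5,11,0,28,0,0,5.3,-0.5,11,0,28,0,0,5.3,-0.5,11,0,28,0,0,5.3,-0.5,11,0,28,0,0,5.3,-0.5,11,0,28,0,0,5.3,-0.5,11,0,28,0,0,5.3,-0.5,11,0,28,0,0,5.3,-0.5,11,0,28,0,0,5.3,-0.5,11,0,28,0,0,5.3,-0.5,14,0,28]}}

```text
t: 7.9
ee_pos: [563.7, 242.0, 98.0]
orientation: [-2.485, -1.921, 0.003]
ft_force: [-11.1, 2.0, 1.4]
width: 24.7
grasp_force: 9.7
```

{"method": "jog_arm", "body": {"increments": [0,0,0,0,1,0,28]}}

```text
t: 8.02
ee_pos: [563.4, 241.9, 97.7]
orientation: [-2.483, -1.921, 0.007]
ft_force: [-8.2, 3.6, 3.3]
width: 24.8
grasp_force: 4.2
```

```bash
python3 st.py
```

```text
8.025 [563.4 241.9  97.7] [-8.2  3.6  3.3] 24.826210786034377
r 116.5084253873702 lever -0.5692726903223142
ydeg -14.529959595675104
```

Back at the clockwise stop. Second counter-clockwise swing and return, slightly overdriven at each end.

{"method": "jog_arm", "body": {"increments": [0,0,-5.3,0.5,-14,0,28,0,0,-5.3,0,-11,0,28,0,0,-5.3,-0.5,-11,0,28,0,0,-5.3,-0.5,-11,0,28,0,0,-5.3,-0.5,-11,0,28,0,0,-5.3,-0.5,-11,0,28,0,0,-5.3,-0.5,-11,0,28,0,0,-5.3,-0.5,-11,0,28,0,0,-5.3,-0.5,-11,0,28,0,0,-5.3,-0.5,-11,0,28,0,0,-5.3,-0.5,-11,0,28,0,0,-5.3,-0.5,-14,0,28]}}

```text
t: 9.52
ee_pos: [442.5, 205.7, 98.6]
orientation: [1.09, 2.943, 0.006]
ft_force: [27.2, 34.5, -18.4]
width: 25.2
grasp_force: 22.2
```

{"method": "jog_arm", "body": {"increments": [0,0,0,0,-2,0,28,0,0,0,0,0,0,28]}}

```text
t: 9.78
ee_pos: [443.2, 205.9, 99.1]
orientation: [1.095, 2.939, 0.012]
ft_force: [7.2, 14.1, -9.1]
width: 24.9
grasp_force: 7.9
```

```bash
python3 st.py
python3 - <<'E'
from h import *
im=get_image('top');C=cloud(im)
p=C[near(C,fx(0,55),62,65,73)];d=p[:,:2]-fx(0,55)
h=np.rad2deg(np.arctan2(d[:,1],d[:,0]))-17.2
q=np.hypot(*d.T)>36
print(np.histogram((h[q]+360)%360,bins=np.arange(0,361,15)))
E
```

```text
9.775 [443.2 205.9  99.1] [ 7.2 14.1 -9.1] 24.861740572974785
r 117.4591245907441 lever 0.5628694084488699
ydeg 49.13823193773324
(array([19, 22, 18, 20, 23,  2,  0,  0,  0,  0,  2,  2,  0,  1,  0,  0,  0,
       22, 25, 28, 20, 24, 18, 21]), array([  0,  15,  30,  45,  60,  75,  90, 105, 120, 135, 150, 165, 180,
       195, 210, 225, 240, 255, 270, 285, 300, 315, 330, 345, 360]))
```

{"method": "jog_arm", "body": {"increments": [0,0,5.3,0.5,14,0,28,0,0,5.3,0,11,0,28,0,0,5.3,-0.5,11,0,28,0,0,5.3,-0.5,11,0,28,0,0,5.3,-0.5,11,0,28,0,0,5.3,-0.5,11,0,28,0,0,5.3,-0.5,11,0,28,0,0,5.3,-0.5,11,0,28,0,0,5.3,-0.5,11,0,28,0,0,5.3,-0.5,11,0,28,0,0,5.3,-0.5,11,0,28,0,0,5.3,-0.5,14,0,28]}}

```text
t: 11.32
ee_pos: [562.5, 243.5, 98.0]
orientation: [-2.485, -1.921, 0.002]
ft_force: [-1.6, -0.7, -0.5]
width: 24.6
grasp_force: 0.7
```

{"method": "jog_arm", "body": {"increments": [0,0,0,0,1,0,28]}}

```text
t: 11.45
ee_pos: [563.6, 243.1, 97.9]
orientation: [-2.482, -1.925, 0.002]
ft_force: [-1.4, 2.5, 0.6]
width: 24.7
grasp_force: 1.3
```

```bash
cat > bolt.py <<'E'
from h import *
def ang(im):
    C=cloud(im);p=C[near(C,fx(0,55),62,65,73)];d=p[:,:2]-fx(0,55)
    h=np.rad2deg(np.arctan2(d[:,1],d[:,0]))-17.2;q=np.hypot(*d.T)>36
    print(np.histogram((h[q]+360)%360,bins=np.arange(0,361,15))[0])
ang(np.load('top0.npy',allow_pickle=True).item());ang(get_image('top'))
E
python3 bolt.py;python3 st.py
```

```text
[ 0  0  0  0  0  0  0  0  0 19 24 25 24 24 29 26 29 23 23 27 26 14  0  0]
[19 19 21  3 16  2  0  0  0  0  2  1  0  1  0  0  1 24 27 25 23 23 21 17]
11.5 [563.5 243.2  98. ] [-0.3  0.2  0.8] 24.68607794689496
r 117.82020466660809 lever -0.5674298776647067
ydeg -14.303520521852375
```

{"method": "jog_arm", "body": {"increments": [0,0,0,0,2,0,28,0,0,0,0,0,0,28]}}

```text
t: 11.75
ee_pos: [563.7, 243.1, 97.9]
orientation: [-2.479, -1.927, 0.005]
ft_force: [-5.3, 3.9, 1.2]
width: 24.6
grasp_force: 3.2
```

{"method": "jog_arm", "body": {"increments": [0,0,-5.3,0.5,-14,0,28,0,0,-5.3,0,-11,0,28,0,0,-5.3,-0.5,-11,0,28,0,0,-5.3,-0.5,-11,0,28,0,0,-5.3,-0.5,-11,0,28,0,0,-5.3,-0.5,-11,0,28,0,0,-5.3,-0.5,-11,0,28,0,0,-5.3,-0.5,-11,0,28,0,0,-5.3,-0.5,-11,0,28,0,0,-5.3,-0.5,-11,0,28,0,0,-5.3,-0.5,-11,0,28,0,0,-5.3,-0.5,-14,0,28]}}

```text
t: 13.25
ee_pos: [442.2, 206.4, 98.8]
orientation: [1.086, 2.945, 0.005]
ft_force: [13.1, 16.7, -3.6]
width: 24.7
grasp_force: 14.5
```

{"method": "jog_arm", "body": {"increments": [0,0,0,0,-2,0,28,0,0,0,0,0,0,28]}}

```text
t: 13.5
ee_pos: [442.7, 206.4, 99.2]
orientation: [1.091, 2.941, 0.01]
ft_force: [6.3, 12.9, -6.3]
width: 24.8
grasp_force: 6.2
```

{"method": "jog_arm", "body": {"increments": [0,0,5.3,0.5,14,0,28,0,0,5.3,0,11,0,28,0,0,5.3,-0.5,11,0,28,0,0,5.3,-0.5,11,0,28,0,0,5.3,-0.5,11,0,28,0,0,5.3,-0.5,11,0,28,0,0,5.3,-0.5,11,0,28,0,0,5.3,-0.5,11,0,28,0,0,5.3,-0.5,11,0,28,0,0,5.3,-0.5,11,0,28,0,0,5.3,-0.5,11,0,28,0,0,5.3,-0.5,14,0,28]}}

```text
t: 15.0
ee_pos: [563.2, 244.6, 98.3]
orientation: [2.483, 1.925, -0.001]
ft_force: [-1.4, -0.2, 0.1]
width: 24.7
grasp_force: 0.7
```

{"method": "jog_arm", "body": {"increments": [0,0,0,0,2,0,28,0,0,0,0,0,0,28]}}

```text
t: 15.25
ee_pos: [564.0, 244.3, 98.2]
orientation: [-2.479, -1.928, 0.003]
ft_force: [-4.6, 2.6, 2.1]
width: 24.9
grasp_force: 2.6
```

```bash
python3 bolt.py;python3 st.py
```

```text
[ 0  0  0  0  0  0  0  0  0 19 24 25 24 24 29 26 29 23 23 27 26 14  0  0]
[19 22 20  3 18 22 21 20 13  0  2  2  1  1  0  1  2  2  2  0  7 23 21 17]
15.3 [564.  244.3  98.2] [-5.   3.2  1.8] 24.828774738581117
r 119.02500380043382 lever -0.5684235496487917
ydeg -14.256561378288788
```

{"method": "jog_arm", "body": {"increments": [0,0,-5.3,0.5,-14,0,28,0,0,-5.3,0,-11,0,28,0,0,-5.3,-0.5,-11,0,28,0,0,-5.3,-0.5,-11,0,28,0,0,-5.3,-0.5,-11,0,28,0,0,-5.3,-0.5,-11,0,28,0,0,-5.3,-0.5,-11,0,28,0,0,-5.3,-0.5,-11,0,28,0,0,-5.3,-0.5,-11,0,28,0,0,-5.3,-0.5,-11,0,28,0,0,-5.3,-0.5,-11,0,28,0,0,-5.3,-0.5,-13,0,28]}}

```text
t: 16.8
ee_pos: [442.3, 208.1, 98.8]
orientation: [1.085, 2.946, 0.004]
ft_force: [2.2, 3.4, -0.8]
width: 25.0
grasp_force: 2.0
```

```bash
python3 bolt.py;python3 st.py
```

```text
[ 0  0  0  0  0  0  0  0  0 19 24 25 24 24 29 26 29 23 23 27 26 14  0  0]
[14 17 18 21 23 20 21  0 16 26 26 31  5  0  0  0  3  8  1  0  0  0  0  0]
16.85 [441.8 207.4  98.8] [-0.3  2.7 -1.9] 24.72586612326049
r 119.52889103508 lever 0.5609766113762984
ydeg 49.749199692915205
```

Run:
```python
from h import *
plan([((443.5,209.5,99),49.7,1,45),((443.5,209.5,170),49.7,3,45),((523.5,6.8,165),17.2,6,45)])
```

```text
0.2,0.1,0,0,2.7,-0.2,45,
# [443.5 209.5  99. ]
0,-0,0,0,0,-23.7,45,
0,-0,0,0,0,-23.6,45,
0,-0,0,0,0,-23.7,45,
# [443.5 209.5 170. ]
-0,-0,5.4,-32,-17.2,0.8,45,
-0,-0,5.4,-33.5,-14.1,0.8,45,
-0,-0,5.4,-34.6,-10.9,0.8,45,
-0,-0,5.4,-35.5,-7.5,0.9,45,
-0,-0,5.5,-36.1,-4.2,0.8,45,
-0,-0,5.4,-36.3,-0.7,0.9,45,
# [523.5   6.8 165. ]
```

{"method": "jog_arm", "body": {"increments": [0,0,0,0,2.7,0,45,0,0,0,0,0,0,45,0,0,0,0,0,-24,45,0,0,0,0,0,-24,45,0,0,0,0,0,-24,45,0,0,5.4,-32,-17,1,45,0,0,5.4,-33.5,-14,1,45,0,0,5.4,-34.5,-11,1,45,0,0,5.4,-35.5,-7.5,1,45,0,0,5.5,-36,-4,1,45,0,0,5.4,-36.5,-0.5,1,45,0,0,0,0,0,0,45]}}

```text
t: 18.35
ee_pos: [522.6, 4.5, 164.1]
orientation: [1.878, 2.518, -0.001]
ft_force: [-0.0, 0.2, -0.3]
width: 39.2
grasp_force: 0.0
```

```bash
python3 bolt.py;python3 st.py
python3 - <<'E'
from h import *
im=get_image('side');C=cloud(im);p=C[near(C,(523,6),60,118,138)];print(p.min(0),p.max(0),np.median(p,0))
cv2.imwrite('pics/side2.png',cv2.resize(im['pixels'][90:230,110:300],(800,590),interpolation=cv2.INTER_CUBIC))
plan([((523.5,6.8,112),17.2,4,45)])
E
```

```text
[ 0  0  0  0  0  0  0  0  0 19 24 25 24 24 29 26 29 23 23 27 26 14  0  0]
[0 0 0 0 0 0 0 0 0 0 0 0 0 0 0 0 1 4 1 0 0 0 0 0]
18.4 [521.9   5.6 164. ] [-0.1 -0.1  0.1] 39.389677827048196
r 124.43236680133846 lever 2.7568173549124926
ydeg 16.68816590356441
[507.6 -38.2 118.8] [540.1  46.4 136.9] [523.3  -0.5 132. ]
-0,-0,-0.1,-0,0.5,13,45,
-0,-0,-0.1,-0,0.5,13,45,
-0,-0,-0.1,-0,0.5,13,45,
-0.1,-0,-0.1,-0.1,0.6,13,45,
# [523.5   6.8 112. ]
```

View pics/side2.png

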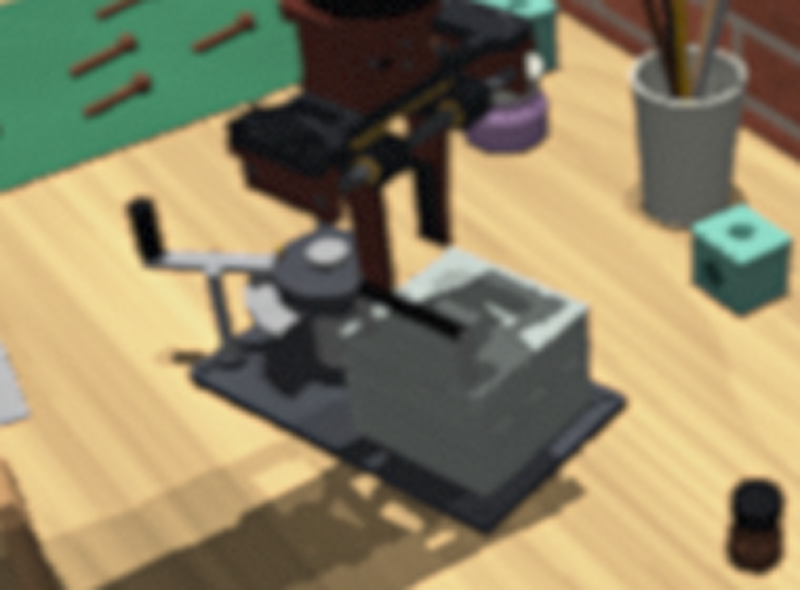

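The fingers at (375,280)/(435,240) straddle the black bar (360–460, 290–330), and the washer (265,310) is turned away from the tab. I descend and grip the bar.

{"method": "jog_arm", "body": {"increments": [0,0,0,0,1,13,45,0,0,0,0,0.5,13,45,0,0,0,0,0,13,45,0,0,0,0,0,13,45,0,0,0,0,0,0,45,0,0,0,0,0,0,0,0,0,0,0,0,0,0,0,0,0,0,0,0,0,0,0,0,0,0,0,0,0,0,0,0,0,0,0]}}

```text
t: 19.7
ee_pos: [523.1, 6.5, 112.6]
orientation: [-1.874, -2.521, 0.001]
ft_force: [-2.4, -1.9, 5.9]
width: 11.1
grasp_force: 30.0
```

```bash
python3 st.py
```

```text
19.7 [523.1   6.5 112.6] [-2.4 -1.9  5.9] 11.058505042516902
r 123.39032096074322 lever 2.7656311689363404
ydeg 16.771106023856614
```

Run:
```python
import numpy as np
r=121.5;f=np.deg2rad(34.6+np.arange(0,101,5));x=-r*np.cos(f);z=r*np.sin(f)
for a in zip(np.arange(5,101,5),np.diff(x),-np.diff(z)):print('%d: %.1f %.1f'%a)
```

```text
5: 6.4 -8.5
10: 7.1 -7.9
15: 7.8 -7.2
20: 8.4 -6.5
25: 8.9 -5.8
30: 9.4 -5.0
35: 9.8 -4.1
40: 10.1 -3.3
45: 10.3 -2.4
50: 10.5 -1.5
55: 10.6 -0.5
60: 10.6 0.4
65: 10.5 1.3
70: 10.4 2.2
75: 10.1 3.1
80: 9.8 4.0
85: 9.4 4.8
90: 9.0 5.6
95: 8.5 6.4
100: 7.9 7.1
```

{"method": "jog_arm", "body": {"increments": [0,0,0,0,6.5,-8.5,0,0,0,0,0,7,-8,0,0,0,0,0,8,-7,0,0,0,0,0,8.5,-6.5,0,0,0,0,0,9,-6,0,0,0,0,0,9.5,-5,0,0,0,0,0,10,-4,0]}}

```text
t: 20.58
ee_pos: [578.7, 23.4, 158.5]
orientation: [-1.873, -2.52, 0.003]
ft_force: [-5.3, -1.8, 4.9]
width: 11.3
grasp_force: 30.0
```

```bash
cat > lid.py <<'E'
from h import *
o=get_obs();d=o['ee_pos'][:2]-fx(55,-60);x=d@EX;z=o['ee_pos'][2]+13-57
print(o['t'],o['ee_pos'],'force',o['ft_force'],o['width'],o['grasp_force'],'y',d@EY,'r',np.hypot(x,z),'lid deg',np.rad2deg(np.arctan2(z,-x))-34.6)
E
python3 lid.py
```

```text
20.575 [578.7  23.4 158.5] force [-5.3 -1.8  4.9] 11.339673633243 30.00936448574066 y -0.05560055125789276 r 122.06147331764504 lid deg 35.19209285267585
```

The lid follows at 35° with small forces, so I carry on along the arc.

{"method": "jog_arm", "body": {"increments": [0,0,0,0,10,-3.5,0,0,0,0,0,10.5,-2.5,0,0,0,0,0,10.5,-1.5,0,0,0,0,0,10.5,-0.5,0,0,0,0,0,10.5,0.5,0,0,0,0,0,10.5,1.5,0,0,0,0,0,10.5,2,0,0,0,0,0,10,3,0,0,0,0,0,10,4,0,0,0,0,0,9.5,5,0,0,0,0,0,9,5.5,0]}}

```text
t: 21.95
ee_pos: [686.8, 55.9, 143.3]
orientation: [1.874, 2.521, 0.0]
ft_force: [-1.7, -3.4, 0.7]
width: 11.2
grasp_force: 30.0
```

```bash
python3 lid.py
```

```text
21.95 [686.8  55.9 143.3] force [-1.7 -3.4  0.7] 11.182424059197963 29.99961644411087 y -1.011430357554847 r 121.88716155049872 lid deg 90.85783319759096
```

{"method": "jog_arm", "body": {"increments": [0,0,0,0,8.5,6.5,0,0,0,0,0,8,7,0,0,0,0,0,7,7.5,0,0,0,0,0,2.5,3,0,0,0,0,0,0,0,0,0,0,0,0,0,0,20,0,0,0,0,0,0,20,0,0,0,0,0,0,20]}}

```text
t: 22.95
ee_pos: [711.2, 63.4, 120.2]
orientation: [1.874, 2.521, 0.001]
ft_force: [0.1, -0.6, -0.2]
width: 17.7
grasp_force: 0.0
```

```bash
python3 lid.py
```

```text
22.95 [711.2  63.4 120.2] force [ 0.1 -0.6 -0.2] 17.65211158162801 0.0 y -1.0085998544452188 r 122.68755527466992 lid deg 107.01884227635753
```

Released, with the lid at about 107–110°. I raise straight up and check.

{"method": "jog_arm", "body": {"increments": [0,0,0,0,0,-20,20,0,0,0,0,0,-25,20,0,0,0,0,0,-25,20,0,0,0,0,0,-25,20,0,0,0,0,-20,-15,40,0,0,0,0,-40,0,55]}}

```text
t: 23.7
ee_pos: [655.0, 46.1, 233.1]
orientation: [1.871, 2.519, 0.006]
ft_force: [-0.8, -0.4, 0.6]
width: 33.9
grasp_force: 0.0
```

```bash
python3 lid.py
python3 - <<'E'
from h import *
for c in('side','top'):
    im=get_image(c);C=cloud(im);b={'side':2.4,'top':0}[c]
    print(c,[(np.round(r['centre']),round(r['p'],2)) for r in models.look_for('cast',c)[:3]])
    cc=fx(0,-60);q=near(C,cc,35,60+b,95);p=C[q];print('stub',len(p),np.median(p,0) if len(p) else 0, p.min(0) if len(p) else 0,p.max(0) if len(p) else 0)
    p=C[near(C,fx(110,-60),70,100,180)];print('lid',len(p),p.max(0) if len(p) else 0)
    np.save(c+'3.npy',im,allow_pickle=True)
    if c=='side':cv2.imwrite('pics/side3.png',cv2.resize(im['pixels'][90:230,110:300],(800,590),interpolation=cv2.INTER_CUBIC))
E
```

```text
23.7 [655.   46.1 233.1] force [-0.8 -0.4  0.6] 33.904957233179395 0.0 y -0.9929734960359546 r 192.73225058928318 lid deg 66.60224833933566
side [(array([556.,  10.,  52.]), 0.62)]
stub 74 [560.5  17.   80.6] [553.2  12.   63.3] [570.   29.6  90.9]
lid 1009 [728.5 109.4 164.4]
top [(array([557.,  18.,  50.]), 0.55)]
stub 36 [561.2  21.   85.1] [553.9  13.4  61.3] [570.7  30.2  91.4]
lid 202 [732.   41.1 164.9]
```

View pics/side3.png

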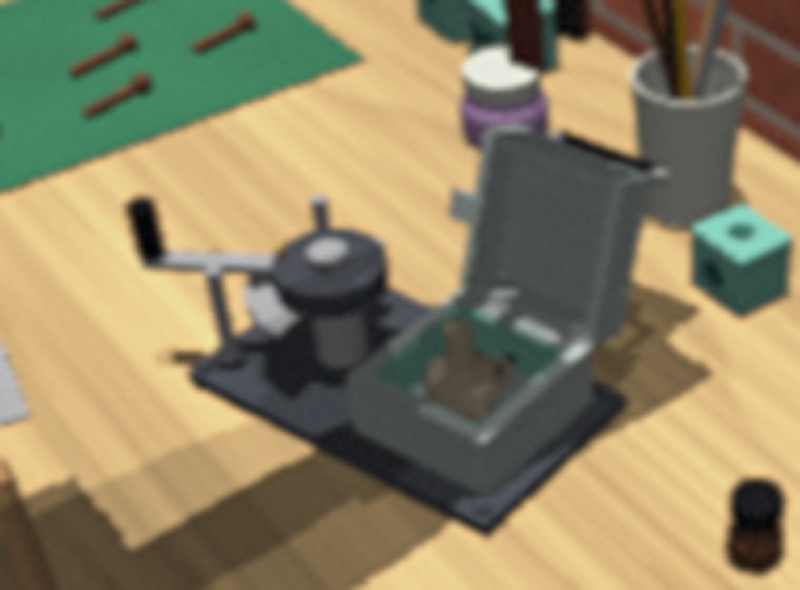

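The lid stands open and the cast in the mould has its stub at (458,345), measured at about (562,21) from both views. I go above it with the fingers closing along the fixture's y.

Run:
```python
from h import *
plan([((562,21,200),-72.8,9,50),((562,21,110),-72.8,3,50)])
```

```text
0,-0,9.9,0.3,-10.6,3.5,50,
0,-0,10,-1.5,-10.5,3.5,50,
0,-0,9.9,-3.3,-10.1,3.5,50,
0,-0,10,-5,-9.3,3.5,50,
0,-0,9.9,-6.6,-8.3,3.5,50,
0,-0,10,-7.9,-7.1,3.5,50,
0,-0,9.9,-9,-5.6,3.4,50,
0,-0.1,10,-9.8,-4,3.5,50,
0.1,-0,9.9,-10.3,-2.2,3.5,50,
# [562.  21. 200.]
-0,-0,0,-0,0,30,50,
-0,-0,0,-0,0,30,50,
-0.1,-0,0,-0,0.1,30,50,
# [562.  21. 110.]
```

{"method": "jog_arm", "body": {"increments": [0,0,9.9,0.5,-10.5,3.5,50,0,0,10,-1.5,-10.5,3.5,50,0,0,9.9,-3.5,-10,3.5,50,0,0,10,-5,-9.5,3.5,50,0,0,9.9,-6.5,-8.5,3.5,50,0,0,10,-8,-7,3.5,50,0,0,9.9,-9,-5.5,3.5,50,0,0,10,-10,-4,3.5,50,0,0,9.9,-10.5,-2,3.5,50,0,0,0,0,0,30,50,0,0,0,0,0,30,50,0,0,0,0,0,30,50]}}

```text
t: 25.4
ee_pos: [563.1, 20.9, 108.0]
orientation: [3.106, 0.472, 0.003]
ft_force: [-0.2, 0.5, -0.6]
width: 43.9
grasp_force: 0.0
```

{"method": "jog_arm", "body": {"increments": [0,0,0,0,0,0,50]}}

```text
t: 25.52
ee_pos: [560.9, 20.9, 106.7]
orientation: [-3.105, -0.472, 0.005]
ft_force: [-0.4, 0.3, 0.1]
width: 44.0
grasp_force: 0.0
```

Run:
```python
from h import *
im=get_image('side');C=cloud(im);p=C[near(C,(562,21),12,62,92)];print(len(p),np.median(p,0),p.min(0),p.max(0))
cv2.imwrite('pics/side4.png',cv2.resize(im['pixels'][110:220,150:300],(800,586),interpolation=cv2.INTER_CUBIC))
o=get_obs();print(o['ee_pos'])
plan([((562,21,62),-72.8,4,50)])
```

```text
76 [559.   17.1  80.3] [552.9  12.   62. ] [570.8  27.9  91.8]
[561.9  20.8 108.1]
-0,0,0,0.1,-0,11.5,50,
-0,0,0,0,-0,11.5,50,
-0,0,0,0.1,-0.1,11.6,50,
-0,0,0.1,0,-0,11.5,50,
# [562.  21.  62.]
```

View pics/side4.png

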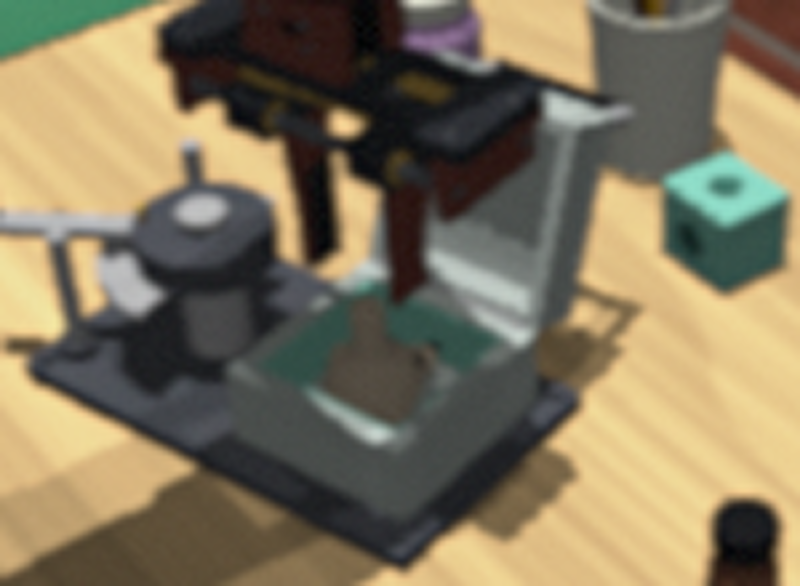

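The fingers at (320,255)/(405,300) straddle the stub (368,320). I descend, close, and lift straight up.

{"method": "jog_arm", "body": {"increments": [0,0,0,0,0,11.5,50,0,0,0,0,0,11.5,50,0,0,0,0,0,11.5,50,0,0,0,0,0,11.5,50,0,0,0,0,0,0,50,0,0,0,0,0,0,0,0,0,0,0,0,0,0,0,0,0,0,0,0,0,0,0,0,0,0,0,0]}}

```text
t: 26.7
ee_pos: [561.3, 20.7, 62.4]
orientation: [3.106, 0.471, 0.0]
ft_force: [0.0, 0.1, -0.5]
width: 16.7
grasp_force: 30.0
```

{"method": "jog_arm", "body": {"increments": [0,0,0,0,0,-5,0,0,0,0,0,0,-10,0,0,0,0,0,0,-20,0,0,0,0,0,0,-20,0,0,0,0,0,0,-25,0,0,0,0,0,0,-20,0,0,0,0,0,0,0,0]}}

```text
t: 27.58
ee_pos: [562.5, 20.7, 164.3]
orientation: [3.105, 0.471, 0.006]
ft_force: [0.6, 0.8, -0.6]
width: 16.7
grasp_force: 30.0
```

Run:
```python
from h import *
o=get_obs();print(o['t'],o['ee_pos'],o['width'],o['grasp_force'])
a=np.deg2rad(11.2);t=np.array([510.1,-326])+46*np.array([-np.sin(a),np.cos(a)]);print(t)
z=o['ee_pos'][2]
plan([((*t,z),-72.8,10,0)])
im=get_image('side');C=cloud(im)
p=C[near(C,o['ee_pos'][:2],45,60,o['ee_pos'][2]+5)];print('lowest of cast',np.percentile(p[:,2],[1,5,50]),len(p))
```

```text
27.575 [562.5  20.7 164.3] 16.70304950382197 29.99711573123932
[ 501.2 -280.9]
0,-0,0,-14.8,27,-0,0,
0,-0,0,-14.8,27,-0,0,
0,-0,0,-14.8,27,-0,0,
0,-0,0,-14.8,27,-0,0,
0,-0,0,-14.8,27,-0,0,
0,-0,0,-14.8,27,-0.1,0,
0,-0.1,0,-14.8,26.9,-0,0,
0,-0,0,-14.8,27,-0,0,
0,-0.1,0,-14.8,26.9,-0,0,
0.1,-0,0.1,-14.8,27,-0.1,0,
# [ 501.2 -280.9  164.4]
lowest of cast [ 60.4 127.  150.4] 302
```

Holding the stub (width 16.7 mm). I carry it over the board.

{"method": "jog_arm", "body": {"increments": [0,0,0,-7,13,0,0,0,0,0,-12,22,0,0,0,0,0,-15,27,0,0,0,0,0,-15,27,0,0,0,0,0,-15,27,0,0,0,0,0,-15,27,0,0,0,0,0,-15,27,0,0,0,0,0,-15,27,0,0,0,0,0,-15,27,0,0,0,0,0,-14,25,0,0,0,0,0,-10,21,0,0]}}

```text
t: 29.0
ee_pos: [498.4, -282.6, 161.1]
orientation: [-3.105, -0.47, 0.003]
ft_force: [1.0, -0.5, -0.8]
width: 16.8
grasp_force: 30.0
```

{"method": "jog_arm", "body": {"increments": [0,0,0,0,0,20,0,0,0,0,0,0,25,0,0,0,0,0,0,25,0,0,0,0,0,0,20,0,0,0,0,0,0,8,0,0,0,0,0,0,0,0,0,0,0,0,0,0,0]}}

```text
t: 29.88
ee_pos: [500.3, -281.5, 64.9]
orientation: [3.105, 0.471, 0.001]
ft_force: [0.4, -0.3, 0.2]
width: 16.7
grasp_force: 30.0
```

Run:
```python
from h import *
o=get_obs();print(o['t'],o['ee_pos'],o['width'],o['grasp_force'],o['ft_force'])
im=get_image('side');cv2.imwrite('pics/side5.png',cv2.resize(im['pixels'][180:340,200:400],(800,600),interpolation=cv2.INTER_CUBIC))
plan([((501.2,-280.9,60),-72.8,1,0)])
```

```text
29.875 [ 500.3 -281.5   64.9] 16.65094313380684 29.997020065784454 [ 0.4 -0.3  0.2]
0.1,-0,0.1,0.9,-0.3,5,0,
# [ 501.2 -280.9   60. ]
```

View pics/side5.png

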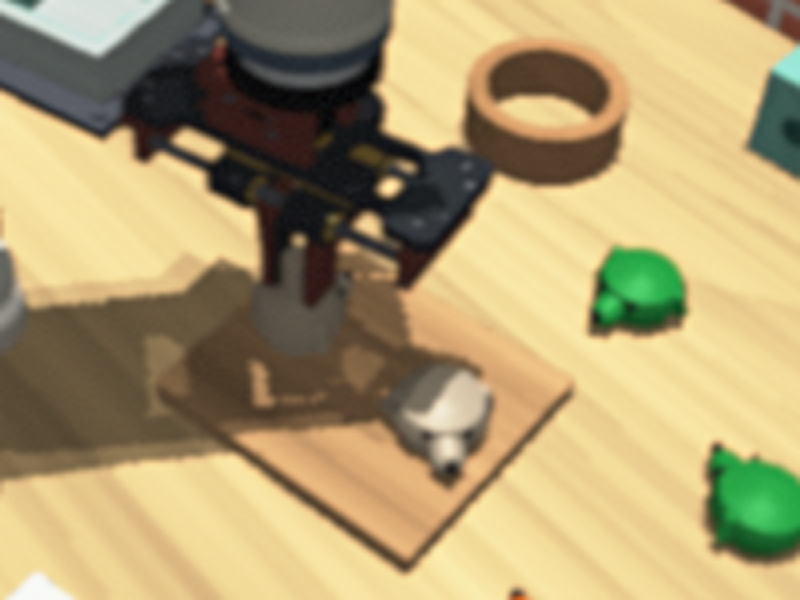

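The cast at (300,300) hangs upright just above the free half of the board, and the old head is untouched at (440,410). I lower until contact.

{"method": "jog_arm", "body": {"increments": [0,0,0,0,0,3,0,0,0,0,0,0,1.5,0,0,0,0,0,0,1,0,0,0,0,0,0,0,0]}}

```text
t: 30.42
ee_pos: [500.0, -281.0, 58.7]
orientation: [-3.106, -0.471, 0.0]
ft_force: [-1.3, 0.0, -0.1]
width: 16.5
grasp_force: 30.0
```

{"method": "jog_arm", "body": {"increments": [0,0,0,0,0,1,0,0,0,0,0,0,0,0]}}

```text
t: 30.68
ee_pos: [500.1, -281.1, 58.3]
orientation: [3.106, 0.472, 0.0]
ft_force: [-1.5, -0.0, 5.0]
width: 16.2
grasp_force: 30.0
```

Contact at 5 N, at the expected height. I release slowly and lift.

{"method": "jog_arm", "body": {"increments": [0,0,0,0,0,0,22,0,0,0,0,0,0,30,0,0,0,0,0,0,45,0,0,0,0,0,0,45,0,0,0,0,0,-10,45,0,0,0,0,0,-20,45,0,0,0,0,0,-30,45,0,0,0,0,0,-40,45,0,0,0,0,0,-40,45,0,0,0,-40,0,-10,45,0,0,0,-60,0,0,45,0,0,0,-60,0,0,45]}}

```text
t: 32.17
ee_pos: [346.0, -328.9, 208.7]
orientation: [3.104, 0.473, 0.001]
ft_force: [0.5, 0.2, -0.5]
width: 39.4
grasp_force: 0.0
```

{"method": "jog_arm", "body": {"increments": [0,0,0,0,0,0,45,0,0,0,0,0,0,45]}}

```text
t: 32.42
ee_pos: [347.8, -329.0, 208.6]
orientation: [3.105, 0.47, 0.002]
ft_force: [0.3, 0.6, 1.0]
width: 39.5
grasp_force: 0.0
```

```bash
python3 - <<'E'
from h import *
o=get_obs();print(o['t'],o['ee_pos'])
for c in('top','side'):
    im=get_image(c);C=cloud(im)
    for nm,cc,z0,z1 in(('stub',(500,-281),60,100),('old',(515,-375),30,70),('phial',(632,-179),25,80),('pot',(370,-153),35,80)):
        p=C[near(C,cc,60 if nm!='old' else 40,z0,z1)];print(c,nm,len(p),p.min(0),p.max(0))
    p=C[near(C,fx(110,-60),70,100,180)];print('lid',len(p),p.max(0))
im=get_image('side');cv2.imwrite('pics/side6.png',cv2.resize(im['pixels'][70:330,100:430],(761,600),interpolation=cv2.INTER_CUBIC))
E
python3 bolt.py
```

```text
32.425 [ 347.8 -329.   208.6]
top stub 38 [ 492.3 -286.4   60.7] [ 509.7 -270.    85.3]
top old 244 [ 494.3 -406.3   30.6] [ 546.9 -347.7   55.2]
top phial 94 [ 618.7 -192.5   27.9] [ 650.8 -164.1   57.1]
top pot 255 [ 346.2 -178.2   48.5] [ 397.  -126.9   60.7]
lid 715 [732.1 107.9 163.9]
side stub 101 [ 492.9 -291.7   60.4] [ 510.7 -273.2   87.6]
side old 530 [ 494.6 -408.3   30. ] [ 546.2 -350.2   54.8]
side phial 199 [ 616.  -197.6   25.1] [ 651.6 -162.2   55.4]
side pot 479 [ 345.9 -179.8   35.3] [ 397.7 -126.2   60.4]
lid 624 [727.  104.3 164.7]
[ 0  0  0  0  0  0  0  0  0 19 24 25 24 24 29 26 29 23 23 27 26 14  0  0]
[12 21 16 19 20 19 16  1 19 24 24 27  7  0  0  0  2  0  0  0  0  0  0  0]
```

View pics/side6.png

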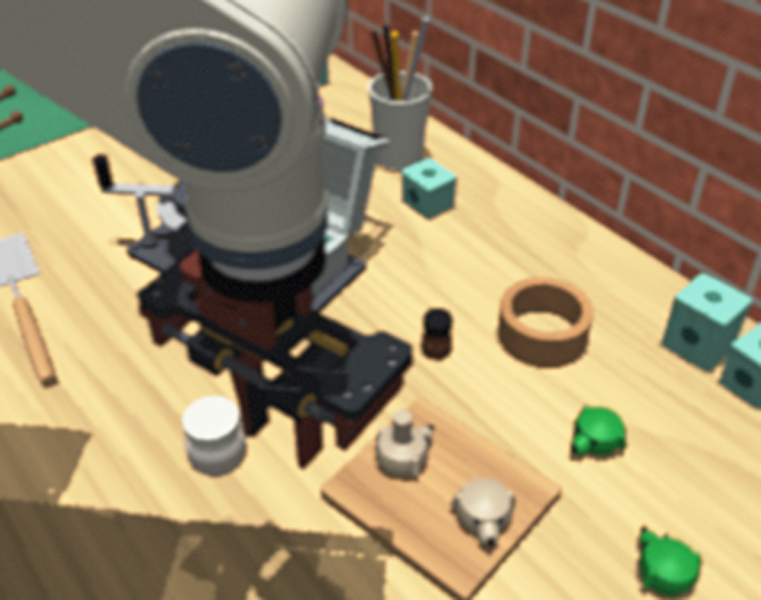

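The cast stands upright on the board at (403,445), the old head is still at (483,508), the lid is open, and the washer and other objects are in place.

```bash
python3 -c "
from workcell import job
print(job.close_job())"
```

```text
the job is handed in; nothing more can be done
None
```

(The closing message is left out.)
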